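# Crate up the glaze jars from the slanted rack

### The arm

A 6-joint arm with a two-finger parallel gripper is mounted at the origin on the work surface. World frame = base frame: x ahead of the robot, y to its left, z up, the work surface at z = 0. Lengths are in m, angles in degrees, forces in N, time in s.
With the tool pointing down it reaches from about 0.3 to 0.75 m from the base axis. Payload 8.5 kg.
Tool frame: the origin (TCP) lies midway between the tips of the shut fingers; the grasp point (between the pads) lies 19 mm behind it (env.grasp_offset is the distance from the TCP to the grasp point, in m); z points along the fingers, y is the line along which they close (so a half turn about z gives the same grasp; the last joint's range is limited). The gripper opens to 85 mm and grips with 20 to 120 N. Pads are 22 mm wide; open, the fingers measure 114 mm over their backs; the gripper's body (76 mm by 85 mm) begins 54 mm behind the grasp point. The pads swing forward as they close: fully open they stand 13 mm farther back than shut.
Start: joints at [52.351, 21.807, 74.336, -0, 83.858, -12.336], TCP at [0.235, 0.497, 0.231] pointing down, gripper open.
Joint ranges: [-178.18, 178.18], [-50.72, 133.34], [12.68, 142.11], [-81.47, 261.47], [9.98, 163.14], [-165.26, 165.26]. Speed limits (degrees/s): [136.94, 136.94, 180, 180, 180, 180].

### API

Orientations are given as a 3x3 rotation matrix whose columns are the frame's x, y, z axes.
In Python, from rig import env gives the robot as it stands.
- The arm moves only by the tool servo_tool, never from a script. Its argument "deltas" is text: rows parted by semicolons, each of 7 numbers parted by spaces: the opening, from 0 (shut) to 1 (fully open), then the shift along the tool's x, y, z in mm, then the turn, a rotation vector about the tool's x, y, z in rad. A call has 1 to 8 rows; each row shifts and turns the commanded pose from where the row before left it, along the tool's axes as they then stand; what a row does not reach is not made up. A row lasts 1/12 s, in which the tool goes at most 41.7 mm and 7.16 degrees, less where a joint would pass 70% of its speed; a pose out of reach is approached as far as the arm can. A call is refused whole if a number of a shift passes 41.7 or a number of a turn 0.125, either way. A call with a gripper value outside its range is refused whole. The fingers move at their own pace and stop on an object; "newtons" is the grip in N (left out, the last holds). Time passes only in rows, so rows that do not move let the fingers close. It gives the time, the measured TCP pose, the force, the opening and the grip force at its end, in the units of the state.
- env.observe(): the state, without advancing time (a new reading comes with each control period).
- env.get_image(name): name is "scene" or "top"; returns a dict with "img" (400x640x3 uint8, red, green, blue), "depth" (400x640 float32, m along the optical axis (not along the pixel's ray), 0 where there is no reading), "camera_matrix" (3x3 intrinsics, pixels), "world_to_cam" (4x4, takes a point from world to camera coordinates). Camera axes: x right, y down, z forward; pixel columns grow to the right and rows downward; lengths in m; the calibration is good to about 2 mm. A picture is of the moment at which its call begins.
- env.close_job(): hands the job in; it is judged then, once.
Trained networks look in a picture, given as the dict that the camera call returned (one of the last four; its "shot" number tells which), for a name from the list of things; names that differ only in an ending like _2 or _b are one class to them, and where a whole thing is asked for, a point or a joint stands for the part that bears it (a point fixed in the world has none). Each returns a list of dicts, best first, with "conf" (0 to 1); they miss things now and then, are a little off and sometimes report something else, mostly with a low value. They report only what shows in the picture. A call takes as long as a camera call.
- env.spot_in(name, picture): "bbox" ([centre column, centre row, width, height] in pixels, round what is visible of it).
- env.spot_point(name, picture): "uv" ([column, row] in pixels: a listed point, or the origin of a listed thing).
The state is a dict: "time_s": time; "q": joint angles; "qvel": joint speeds; "joint_efforts": joint torques, N m; "position": TCP position; "tool_rot": TCP orientation; "ft_force": force on the tool from outside, world axes, zero at the start; "wrist_torque": the same for the moment, N m; "grip_width": finger opening in m; "gripper_force": force on a finger pad.
Only numpy, scipy, OpenCV 4.12 (cv2) and the standard library are available. Lean on these libraries where they do the work, as an engineer would, in place of code of your own. Each camera call takes 0.05 s, during which the arm holds its last target. There are 200 camera calls.

### The job

Take the two tall jars out of the slanted rack and set each one gently down, upright, in an empty cell of the divided wooden crate, one jar per cell. Do not drop them in. Leave the short tin in the rack, the containers already in the crate, the white tub and the terracotta heart where they are.

Things in the scene. Friction and masses are not known exactly. Their poses are not given: they have to be found in the camera images.
- jar_a: tall screw-top jar, white plastic with paper label and black cap, 44 mm diameter, 112 mm tall (cap: top 20 mm, 41 mm diameter; straight-sided 44 mm body up to 88 mm). Stands in a pocket of the slanted rack, leaning 25 degrees. Origin: centre of its underside; z runs along its axis towards the cap. About 0.18 kg
- jar_b: tall screw-top jar, white plastic with paper label and black cap, 44 mm diameter, 112 mm tall (cap: top 20 mm, 41 mm diameter; straight-sided 44 mm body up to 88 mm). Stands in a pocket of the slanted rack, leaning 25 degrees. Origin: centre of its underside; z runs along its axis towards the cap. About 0.18 kg. Identical to jar_a
- short_tin: plain short metal tin, 44 mm diameter, 60 mm tall, leaning in the third pocket of the slanted rack; it stays there. Origin: centre of its underside; z along its axis towards its lid
- rack: fixed plywood rack, 267 mm along y; 3 pockets along y, 85 mm apart, 52 mm wide, 54 mm deep. Pocket floors tilt 25 degrees: things lean, tops to the rack's -x side (the robot), against the front wall, and come out along that axis. Along it from the floor: front wall 55 mm, blocks between pockets 40 mm, back wall 35 mm. Origin: on the table; middle pocket floor's centre at (50, 0, 85) mm; z up
- crate: open wooden crate, fixed, 162 x 240 x 50 mm (x, y, z), 2 (along x) by 3 (along y) square cells of 72 mm inside, 78 mm between centres; walls and dividers 6 mm thick, tops 50 mm above the table, floor 6 mm thick. Three cells are taken, three are empty and have a cork liner. Origin: centre of its underside, on the table; z up
- liner_a: square cork liner, 68 x 68 x 4 mm, fixed on the floor of an empty cell of the crate. Only the three empty cells have one. Origin: centre of its underside, 6 mm above the table, in the middle of the cell; its axes are parallel to the crate's
- liner_b: square cork liner, 68 x 68 x 4 mm, fixed on the floor of an empty cell of the crate. Only the three empty cells have one. Origin: centre of its underside, 6 mm above the table, in the middle of the cell; its axes are parallel to the crate's
- liner_c: square cork liner, 68 x 68 x 4 mm, fixed on the floor of an empty cell of the crate. Only the three empty cells have one. Origin: centre of its underside, 6 mm above the table, in the middle of the cell; its axes are parallel to the crate's
- stock_a: tall jar like jar_a, 44 mm diameter, 112 mm tall, already upright in a cell of the crate. Origin: centre of its underside
- stock_b: shorter, wider screw-top jar, 52 mm diameter, 80 mm tall, already in a cell of the crate. Origin: centre of its underside
- stock_c: plain metal tin, 50 mm diameter, 70 mm tall, already in a cell of the crate. Origin: centre of its underside
- tub: open white plastic tub, 72 mm across its rim, 60 mm tall, on the table between rack and crate. Origin: centre of its underside
- heart: heart-shaped terracotta block, about 90 mm across, 35 mm tall, lying on the table between rack and crate. Origin: middle of its underside

How it is judged:
By the outcome, as a careful person would: the job done as asked, in the order asked, and still so for the second after the job is handed in, with the robot touching nothing.
It also fails if it takes over 62 s, if anything falls off the work surface, if the arm or the gripper's body presses on something with over 40 N, if the wrist force passes 120 N, or if a joint passes its speed limit or range.

## Working session

There is one attempt and no reset: what is moved stays moved. The work goes in short steps, Python scripts to look and compute and a tool call to move; the robot and the scene stay as the last step left them, time stands still between calls to the robot, and variables do not carry over. Pictures are saved under pics/ and viewed, at most 10 in all, crops included, and the job is handed in when it is done.

Besides the shell and the picture viewer there is one more tool, called after ">>>" by a JSON object that holds its "method" and its "body", one argument or row to a line. servo_tool: Moves the arm, as the interface text tells. Its arguments: {"type":"object","properties":{"deltas":{"type":"string"},"newtons":{"type":"number"}},"required":["deltas"]}

```bash
ls; mkdir -p pics; cat > h.py <<'E'
import numpy as np,cv2
from rig import env
def world(p):
    K=p["camera_matrix"];d=p["depth"];v,u=np.mgrid[:400,:640]
    c=np.stack([(u-K[0,2])*d/K[0,0],(v-K[1,2])*d/K[1,1],d],-1)
    T=np.linalg.inv(p["world_to_cam"]);w=c@T[:3,:3].T+T[:3,3];w[d==0]=np.nan
    return w
E
python3 - <<'E'
from h import *
ims=[]
for n in("scene","top"):
    p=env.get_image(n);np.savez(""+n+".npz",**p);ims.append(p["img"])
    w=world(p)
    for o in("jar_a","short_tin","rack","crate","liner_a","stock_a","stock_b","stock_c","tub","heart"):
        for r in env.spot_in(o,p)[:4]:
            if r["conf"]<.3: continue
            u,v=[int(round(x)) for x in r["bbox"][:2]]
            print(n,o,round(r["conf"],2),np.round(r["bbox"]),np.round(w[v,u],3))
    for o in("rack","crate","liner_a"):
        print(n,o,[(np.round(r["uv"],1),round(r["conf"],2)) for r in env.spot_point(o,p)][:3])
    cv2.imwrite(f"pics/{n}0.png",p["img"][...,::-1])
s=env.observe();print(s["time_s"],s["tool_rot"],s["position"],env.grasp_offset)
E
```

```text
pics
scene jar_a 0.93 [454. 315.  56.  71.] [0.567 0.343 0.163]
scene jar_a 0.9 [406. 278.  46.  57.] [0.577 0.259 0.166]
scene short_tin 0.8 [362. 260.  37.  33.] [0.594 0.184 0.142]
scene rack 0.86 [402. 315. 169. 167.] [0.609 0.289 0.13 ]
scene rack 0.33 [235. 189.  30.  20.] [ 0.619 -0.195  0.01 ]
scene crate 0.92 [239. 166. 108.  98.] [ 0.582 -0.232  0.033]
scene liner_a 0.65 [234. 187.  29.  20.] [ 0.618 -0.202  0.01 ]
scene liner_a 0.59 [222. 169.  30.  16.] [ 0.61  -0.267  0.013]
scene liner_a 0.47 [236. 139.  13.  10.] [ 0.524 -0.342  0.01 ]
scene stock_a 0.96 [208. 140.  30.  32.] [ 0.609 -0.312  0.074]
scene stock_a 0.76 [264. 167.  19.  34.] [ 0.56  -0.154  0.076]
scene stock_a 0.69 [252. 142.  26.  42.] [ 0.543 -0.223  0.091]
scene stock_b 0.96 [208. 140.  30.  32.] [ 0.609 -0.312  0.074]
scene stock_b 0.76 [264. 167.  19.  34.] [ 0.56  -0.154  0.076]
scene stock_b 0.69 [252. 142.  26.  42.] [ 0.543 -0.223  0.091]
scene stock_c 0.96 [208. 140.  30.  32.] [ 0.609 -0.312  0.074]
scene stock_c 0.76 [264. 167.  19.  34.] [ 0.56  -0.154  0.076]
scene stock_c 0.69 [252. 142.  
[... 1235 characters left out ...]
328  0.09 ]
top stock_c 0.76 [374. 191.  25.  20.] [ 0.54  -0.168  0.076]
top stock_c 0.63 [403. 191.  25.  18.] [ 0.534 -0.239  0.117]
top stock_c 0.61 [433. 168.  29.  22.] [ 0.598 -0.328  0.09 ]
top tub 0.9 [318. 225.  22.  30.] [ 0.451 -0.013  0.012]
top heart 0.92 [309. 176.  33.  31.] [0.59  0.009 0.031]
top rack [(array([225.9, 194. ]), 0.68)]
top crate [(array([395.3, 176.8]), 0.73)]
top liner_a [(array([428. , 199.5]), 0.88), (array([402.6, 163.7]), 0.67), (array([373.1, 165.4]), 0.56)]
1.4 [[-9.03996755e-01  4.27539316e-01 -1.12053566e-05]
 [ 4.27539316e-01  9.03996755e-01 -2.24440794e-05]
 [ 5.33879600e-07 -2.50801054e-05 -1.00000000e+00]] [0.2351567  0.4971718  0.23130955] 0.0187
```

View pics/scene0.png

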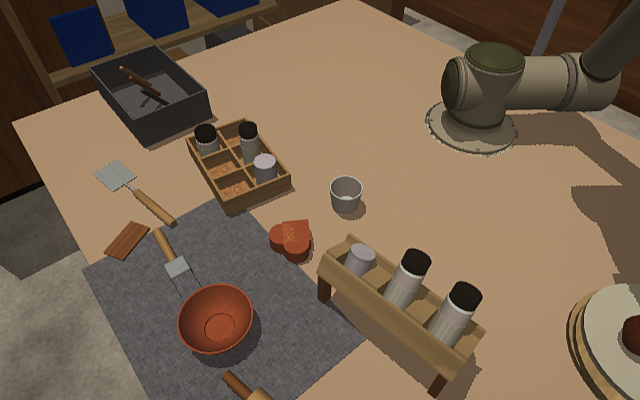

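View pics/top0.png

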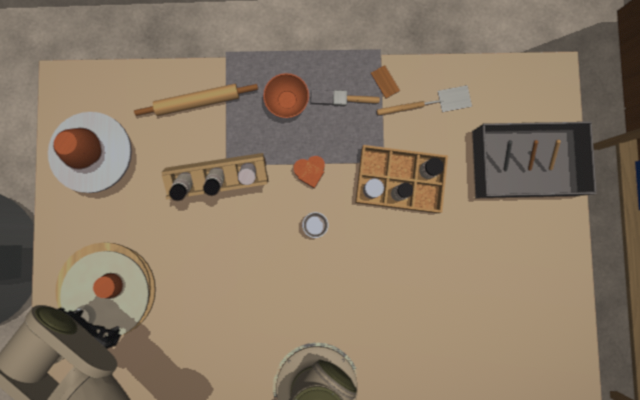

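The scene view shows the rack with the jar caps at (466,298) and (416,262), and the tin at (361,258). The top view shows empty cells at (372,160), (403,165) and (427,198). Next I fit the jars and crate from depth.

```bash
cat > fit.py <<'E'
from h import *
from scipy.optimize import least_squares
W={n:world(np.load(n+".npz")) for n in("scene","top")}
bb={"scene":[(454,315,56,71),(406,278,46,57)],"top":[(183,188,28,32),(212,182,21,30)]}
def axis(psi,l=np.radians(25)): return np.array([-np.sin(l)*np.cos(psi),-np.sin(l)*np.sin(psi),np.cos(l)])
P=[]
for j in (0,1):
    q=[]
    for n in W:
        u,v,a,b=bb[n][j];w=W[n][v-b//2:v+b//2,u-a//2:u+a//2].reshape(-1,3);q.append(w[w[:,2]>.135])
    P.append(q)
def fit(sets,psi0,verbose=""):
    X=np.vstack(sets);
    X=X[np.isfinite(X[:,0])]
    c0=X[X[:,2]>X[:,2].max()-.03].mean(0)
    def res(p,X,full=False):
        a=axis(p[3],np.radians(25));d=X-p[:3]  # p[:3]= base centre
        h=d@a;r=np.linalg.norm(d-h[:,None]*a,axis=1)
        side=r-np.where(h>.09,.0205,.022);top=h-.112
        return np.where(np.abs(side)<np.abs(top),side,top)
    p=np.r_[c0-.105*axis(psi0),psi0]
    f=least_squares(res,p,args=(X,),loss="soft_l1",f_scale=.0015)
    print(verbose,"base",np.round(f.x[:3],4),"psi",round(np.degrees(f.x[3]),1),"med|r|",np.round(np.median(abs(res(f.x,X))),4),len(X))
    return f.x
for j in(0,1):
    for k,n in enumerate(W): fit([P[j][k]],.08,f"jar{j} {n}")
    fit(P[j],.08,f"jar{j} both")
# crate rim, rack extents
for n in W:
    w=W[n].reshape(-1,3)
    m=(abs(w[:,2]-.05)<.003)&(abs(w[:,0]-.575)<.13)&(abs(w[:,1]+.24)<.17)
    r=cv2.minAreaRect(w[m,:2].astype(np.float32)*1000);print(n,"crate",m.sum(),np.round(r[0],1),np.round(r[1],1),round(r[2],1))
    q=w[m,:2]; 
    # template fit of rim grid
    def cres(p):
        c,s=np.cos(p[2]),np.sin(p[2]);d=(q-p[:2])@np.array([[c,-s],[s,c]])
        gx=np.abs(d[:,0][:,None]-np.array([-.078,0,.078])).min(1);gy=np.abs(d[:,1][:,None]-np.array([-.117,-.039,.039,.117])).min(1)
        return np.maximum(np.minimum(gx,gy)-.003,0)
    f=least_squares(cres,[r[0][0]/1000,r[0][1]/1000,np.radians(r[2]-90*round(r[2]/90))],loss="soft_l1",f_scale=.003)
    x,y,t=f.x;print("  grid",np.round([x,y],4),round(np.degrees(t),2),"res",f.fun.mean() if 0 else round(float(cres(f.x).mean()),4))
    R=np.array([[np.cos(t),-np.sin(t)],[np.sin(t),np.cos(t)]])
    for i in(.039,-.039):
        for k in(.078,0,-.078):
            cc=R@[i,k]+[x,y];mm=np.linalg.norm(w[:,:2]-cc,axis=1)<.034;zz=w[mm];hi=zz[zz[:,2]>.055]
            t_=hi[hi[:,2]>np.percentile(hi[:,2],97)-.006] if len(hi)>5 else np.zeros((1,3))
            print("   cell",np.round(cc,4),"top z",np.round(t_[:,2].max(),3),"ctr",np.round(t_.mean(0)[:2],3),len(hi))
E
python3 fit.py
```

```text
jar0 scene base [0.58   0.3414 0.0832] psi 7.5 med|r| 0.0005 1540
jar0 top base [0.5807 0.3425 0.0836] psi 6.7 med|r| 0.0008 377
jar0 both base [0.58   0.3414 0.0832] psi 7.3 med|r| 0.0005 1917
jar1 scene base [0.5913 0.2574 0.0832] psi 8.0 med|r| 0.0005 1266
jar1 top base [0.5916 0.2596 0.0838] psi 9.1 med|r| 0.0008 352
jar1 both base [0.5913 0.2576 0.0833] psi 8.1 med|r| 0.0006 1618
scene crate 811 [ 575.6 -252.5] [245.  163.2] 81.5
  grid [ 0.5744 -0.2553] -8.32 res 0.0024
   cell [ 0.6243 -0.1838] top z 0.0 ctr [0. 0.] 0
   cell [ 0.613 -0.261] top z 0.0 ctr [0. 0.] 0
   cell [ 0.6017 -0.3382] top z 0.089 ctr [ 0.604 -0.334] 454
   cell [ 0.5471 -0.1725] top z 0.079 ctr [ 0.55  -0.168] 425
   cell [ 0.5358 -0.2497] top z 0.121 ctr [ 0.538 -0.245] 586
   cell [ 0.5245 -0.3269] top z 0.0 ctr [0. 0.] 0
top crate 580 [ 576.3 -252.1] [240.8 162.7] 81.6
  grid [ 0.5769 -0.253 ] -8.05 res 0.0008
   cell [ 0.6264 -0.1812] top z 0.0 ctr [0. 0.] 0
   cell [ 0.6155 -0.2585] top z 0.0 ctr [0. 0.] 0
   cell [ 0.6046 -0.3357] top z 0.092 ctr [ 0.602 -0.334] 316
   cell [ 0.5492 -0.1703] top z 0.083 ctr [ 0.549 -0.168] 278
   cell [ 0.5383 -0.2475] top z 0.127 ctr [ 0.537 -0.245] 273
   cell [ 0.5273 -0.3248] top z 0.0 ctr [0. 0.] 0
```

```bash
cat > plan.py <<'E'
from h import *
from scipy.spatial.transform import Rotation as Ro
PSI=np.radians(7.7);CY=np.radians(-8.3);L=np.radians(25)
A=np.array([-np.sin(L)*np.cos(PSI),-np.sin(L)*np.sin(PSI),np.cos(L)])
def frame(z,y): return np.stack([np.cross(y,z),y,z],1)
RR=frame(-A,np.array([-np.sin(PSI),np.cos(PSI),0]))
RC=frame(np.array([0,0,-1.]),np.array([-np.sin(CY),np.cos(CY),0]))
BASE={"b":np.array([.5913,.2576,.0833]),"a":np.array([.58,.3414,.0832])}
c,s=np.cos(CY),np.sin(CY);O=np.array([.5764,-.2525])
def cell(i,k): return O+np.array([[c,-s],[s,c]])@[i*.039,k*.078]
def go(targets,R):
    st=env.observe();R0=st["tool_rot"];p=np.array(st["position"])
    w=Ro.from_matrix(R0.T@R if isinstance(R0,np.ndarray) else np.array(R0).T@R).as_rotvec()
    print("t",round(st["time_s"],2),"pos",np.round(p*1000,1),"w",round(st["grip_width"],4),"F",np.round(st["ft_force"],1),"grip",round(float(np.max(st["gripper_force"])),1))
    n=int(np.ceil(np.linalg.norm(w)/.11));print("turn",np.round(w,4),"rows",n,np.round(w/max(n,1),4))
    for t in targets:
        d=R.T@(np.array(t)-p)*1000;p=np.array(t);print("to",np.round(p*1000,1),"tool shift",np.round(d,1))
E
python3 -c "
from plan import *
B=BASE['b'];go([B+.2*A,B+.052*A],RR);print(cell(1,1),cell(-1,-1))"
```

```text
t 1.4 pos [235.2 497.2 231.3] w 0.0853 F [-0.9 -0.   0.1] grip 0.0
turn [-0.1257 -0.4241 -0.5669] rows 7 [-0.018  -0.0606 -0.081 ]
to [507.5 246.3 264.6] tool shift [-228.2 -285.1   69.7]
to [569.5 254.7 130.4] tool shift [  0.   0. 148.]
[ 0.62625129 -0.18094688] [ 0.52654871 -0.32405312]
```

>>> {"method": "servo_tool", "body": {
  "deltas": "0.75 0 0 0 -0.018 -0.0606 -0.081; 0.75 0 0 0 -0.018 -0.0606 -0.081; 0.75 0 0 0 -0.018 -0.0606 -0.081; 0.75 0 0 0 -0.018 -0.0606 -0.081; 0.75 0 0 0 -0.018 -0.0606 -0.081; 0.75 0 0 0 -0.018 -0.0606 -0.081; 0.75 0 0 0 -0.018 -0.0606 -0.081; 0.75 0 0 0 0 0 0",
  "newtons": 40
}}

```text
time_s: 2.07
position: [0.2337, 0.4966, 0.2308]
tool_rot: [[-0.897, -0.139, 0.42], [-0.126, 0.99, 0.057], [-0.424, -0.002, -0.906]]
ft_force: [-0.6, -0.0, -0.6]
grip_width: 0.0642
gripper_force: 0.0
```

>>> {"method": "servo_tool", "body": {
  "deltas": "0.75 -22.8 -28.5 7 0 0 0; 0.75 -22.8 -28.5 7 0 0 0; 0.75 -22.8 -28.5 7 0 0 0; 0.75 -22.8 -28.5 7 0 0 0; 0.75 -22.8 -28.5 7 0 0 0; 0.75 -22.8 -28.5 7 0 0 0; 0.75 -22.8 -28.5 7 0 0 0; 0.75 -22.8 -28.5 7 0 0 0"
}}

```text
time_s: 2.73
position: [0.4545, 0.2951, 0.2583]
tool_rot: [[-0.899, -0.131, 0.418], [-0.118, 0.991, 0.058], [-0.422, 0.002, -0.907]]
ft_force: [0.3, 1.1, -0.3]
grip_width: 0.0638
gripper_force: 0.0
```

>>> {"method": "servo_tool", "body": {
  "deltas": "0.75 -22.8 -28.5 7 0 0 0; 0.75 -22.8 -28.5 7 0 0 0; 0.75 0 0 0 0 0 0; 0.75 0 0 0 0 0 0"
}}

```text
time_s: 3.07
position: [0.5089, 0.2448, 0.2643]
tool_rot: [[-0.899, -0.129, 0.418], [-0.116, 0.992, 0.056], [-0.422, 0.002, -0.907]]
ft_force: [0.0, 0.7, 0.1]
grip_width: 0.0641
gripper_force: 0.0
```

```bash
python3 -c "
from plan import *
B=BASE['b'];go([B+.2*A,B+.052*A],RR)"
```

```text
t 3.07 pos [508.9 244.8 264.3] w 0.0641 F [0.  0.7 0.1] grip 0.0
turn [-0.0004 -0.0008 -0.0057] rows 1 [-0.0004 -0.0008 -0.0057]
to [507.5 246.3 264.6] tool shift [ 1.   1.6 -0.8]
to [569.5 254.7 130.4] tool shift [  0.   0. 148.]
```

>>> {"method": "servo_tool", "body": {
  "deltas": "0.75 1 1.6 0 0 0 -0.0057; 0.75 0 0 21 0 0 0; 0.75 0 0 21 0 0 0; 0.75 0 0 21 0 0 0; 0.75 0 0 21 0 0 0; 0.75 0 0 21 0 0 0; 0.75 0 0 15 0 0 0; 0.75 0 0 0 0 0 0"
}}

```text
time_s: 3.73
position: [0.5553, 0.2558, 0.152]
tool_rot: [[-0.899, -0.14, 0.414], [-0.128, 0.99, 0.057], [-0.418, -0.002, -0.909]]
ft_force: [-1.1, -0.5, -0.4]
grip_width: 0.0641
gripper_force: 0.0
```

>>> {"method": "servo_tool", "body": {
  "deltas": "0.75 0 0 9 0 0 0; 0.75 0 0 9 0 0 0; 0.75 0 0 9 0 0 0; 0.75 0 0 0 0 0 0; 0.75 0 0 0 0 0 0"
}}

```text
time_s: 4.15
position: [0.5678, 0.2563, 0.1304]
tool_rot: [[-0.898, -0.139, 0.418], [-0.127, 0.99, 0.057], [-0.422, -0.002, -0.906]]
ft_force: [-0.0, -0.1, -0.4]
grip_width: 0.0643
gripper_force: 0.0
```

```bash
python3 -c "
from plan import *
B=BASE['b'];go([B+.052*A],RR)
p=env.get_image('scene');cv2.imwrite('pics/s1.png',cv2.resize(p['img'][180:400,280:560,::-1],None,fx=2.5,fy=2.5))"
```

```text
t 4.15 pos [567.8 256.3 130.4] w 0.0643 F [-0.  -0.1 -0.4] grip 0.0
turn [ 0.0003 -0.0004  0.0057] rows 1 [ 0.0003 -0.0004  0.0057]
to [569.5 254.7 130.4] tool shift [-1.3 -1.9  0.5]
```

View pics/s1.png

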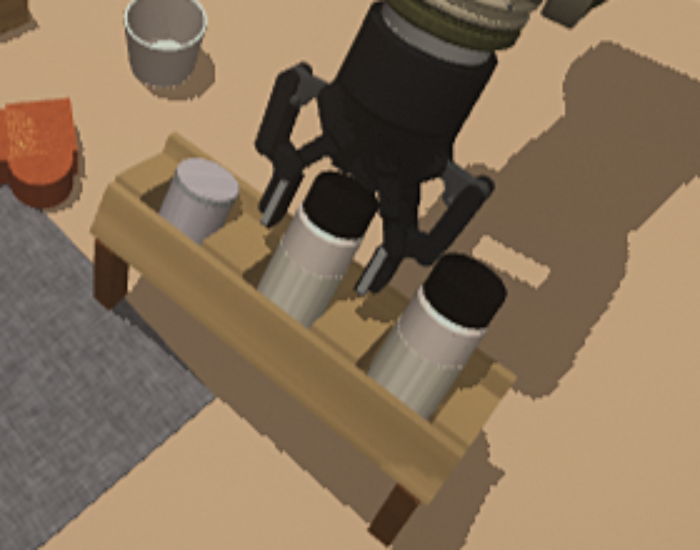

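The fingers straddle the cap and upper body of jar_b at (330,215), with the other jar and the tin clear of them. I'll correct 2 mm and grip.

>>> {"method": "servo_tool", "body": {
  "deltas": "0.75 -1.3 -1.6 0 0 0 0.005; 0.75 0 0 0 0 0 0; 0.4 0 0 0 0 0 0; 0.4 0 0 0 0 0 0; 0.4 0 0 0 0 0 0; 0.4 0 0 0 0 0 0; 0.4 0 0 0 0 0 0; 0.4 0 0 0 0 0 0",
  "newtons": 40
}}

```text
time_s: 4.87
position: [0.5694, 0.2549, 0.1317]
tool_rot: [[-0.898, -0.135, 0.42], [-0.122, 0.991, 0.057], [-0.424, -0.0, -0.906]]
ft_force: [-3.8, -1.6, 5.9]
grip_width: 0.043
gripper_force: 40.4
```

```bash
python3 -c "
from plan import *
B=BASE['b'];go([B+.052*A],RR)"
```

```text
t 4.87 pos [569.4 254.9 131.7] w 0.043 F [-3.8 -1.6  5.9] grip 40.4
turn [0.0004 0.001  0.0008] rows 1 [0.0004 0.001  0.0008]
to [569.5 254.7 130.4] tool shift [ 0.4 -0.3  1.2]
```

>>> {"method": "servo_tool", "body": {
  "deltas": "0.2 0 0 -4 0 0 0; 0.2 0 0 -10 0 0 0; 0.2 0 0 -14 0 0 0; 0.2 0 0 -14 0 0 0; 0.2 0 0 -14 0 0 0; 0.2 0 0 -14 0 0 0; 0.2 0 0 -14 0 0 0; 0.2 0 0 -14 0 0 0"
}}

```text
time_s: 5.53
position: [0.5272, 0.2491, 0.2206]
tool_rot: [[-0.899, -0.135, 0.418], [-0.122, 0.991, 0.057], [-0.422, -0.0, -0.907]]
ft_force: [0.0, -0.2, -1.5]
grip_width: 0.043
gripper_force: 41.3
```

>>> {"method": "servo_tool", "body": {
  "deltas": "0.2 0 0 -14 0 0 0; 0.2 0 0 -14 0 0 0; 0.2 0 0 -10 0 0 0; 0.2 0 0 0 0 0 0"
}}

```text
time_s: 5.87
position: [0.5119, 0.2472, 0.2566]
tool_rot: [[-0.897, -0.135, 0.421], [-0.122, 0.991, 0.058], [-0.425, 0.0, -0.905]]
ft_force: [0.2, 0.3, -1.3]
grip_width: 0.043
gripper_force: 41.4
```

```bash
python3 -c "
from plan import *
go([[*cell(1,1),.27],[*cell(1,1),.065]],RC)"
```

```text
t 5.87 pos [511.9 247.2 256.6] w 0.043 F [ 0.2  0.3 -1.3] grip 41.4
turn [0.0619 0.4364 0.2758] rows 5 [0.0124 0.0873 0.0552]
to [ 626.3 -180.9  270. ] tool shift [-175.  -407.2  -13.4]
to [ 626.3 -180.9   65. ] tool shift [  0.   0. 205.]
```

>>> {"method": "servo_tool", "body": {
  "deltas": "0.2 0 0 0 0.0103 0.0727 0.046; 0.2 0 0 0 0.0103 0.0727 0.046; 0.2 0 0 0 0.0103 0.0727 0.046; 0.2 0 0 0 0.0103 0.0727 0.046; 0.2 0 0 0 0.0103 0.0727 0.046; 0.2 0 0 0 0.0103 0.0727 0.046; 0.2 0 0 0 0 0 0"
}}

```text
time_s: 6.45
position: [0.5137, 0.2468, 0.2529]
tool_rot: [[-0.989, 0.148, -0.007], [0.148, 0.989, -0.001], [0.006, -0.002, -1.0]]
ft_force: [0.4, -1.1, -1.5]
grip_width: 0.043
gripper_force: 41.3
```

>>> {"method": "servo_tool", "body": {
  "deltas": "0.2 -6 -15 -1 0 0 0; 0.2 -12.5 -29 -1 0 0 0; 0.2 -12.5 -29 -1 0 0 0; 0.2 -12.5 -29 -1 0 0 0; 0.2 -12.5 -29 -1 0 0 0; 0.2 -12.5 -29 -1 0 0 0; 0.2 -12.5 -29 -1 0 0 0; 0.2 -12.5 -29 -1 0 0 0"
}}

```text
time_s: 7.12
position: [0.5732, 0.0164, 0.262]
tool_rot: [[-0.99, 0.143, -0.001], [0.143, 0.99, -0.001], [0.001, -0.002, -1.0]]
ft_force: [0.1, 0.2, -2.3]
grip_width: 0.0429
gripper_force: 41.3
```

>>> {"method": "servo_tool", "body": {
  "deltas": "0.2 -12.5 -29 -1 0 0 0; 0.2 -12.5 -29 -1 0 0 0; 0.2 -12.5 -29 -1 0 0 0; 0.2 -12.5 -29 -1 0 0 0; 0.2 -12.5 -29 -1 0 0 0; 0.2 -12.5 -29 -1 0 0 0; 0.2 -6 -15 -1 0 0 0; 0.2 0 0 0 0 0 0"
}}

```text
time_s: 7.78
position: [0.6262, -0.1843, 0.2679]
tool_rot: [[-0.989, 0.147, -0.002], [0.147, 0.989, -0.002], [0.002, -0.002, -1.0]]
ft_force: [0.9, 0.5, -1.4]
grip_width: 0.0428
gripper_force: 41.3
```

```bash
cat > held.py <<'E'
from plan import *
import sys
i,k=int(sys.argv[1]),int(sys.argv[2])
go([[*cell(i,k),.2],[*cell(i,k),.065]],RC)
st=env.observe();tp=np.array(st["position"])
p=env.get_image("scene");cv2.imwrite("pics/"+sys.argv[3],cv2.resize(p["img"][20:240,130:410,::-1],None,fx=2.5,fy=2.5))
w=world(p).reshape(-1,3);rgb=p["img"].reshape(-1,3).astype(int)
m=(np.linalg.norm(w[:,:2]-tp[:2],axis=1)<.045)&(w[:,2]<tp[2]-.003)&(w[:,2]>max(tp[2]-.07,.02))
X=w[m];print(len(X),"lowest",np.round(np.sort(X[:,2])[[0,5,20]],4))
from scipy.optimize import least_squares
def res(q):
    ax=np.array([q[2],q[3],1.]);ax/=np.linalg.norm(ax);d=X-[q[0],q[1],tp[2]-.02]
    return np.linalg.norm(np.cross(d,ax),axis=1)-.022
f=least_squares(res,[tp[0],tp[1],0,0],loss="soft_l1",f_scale=.0015)
print("axis at tcp-20mm rel tcp mm",np.round((f.x[:2]-tp[:2])*1000,1),"tilt deg xy",np.round(np.degrees(f.x[2:]),1),"res",np.median(abs(f.fun)))
E
python3 held.py 1 1 s2.png
```

```text
t 7.78 pos [ 626.2 -184.3  267.9] w 0.0428 F [ 0.9  0.5 -1.4] grip 41.3
turn [-0.0023 -0.0021 -0.0028] rows 1 [-0.0023 -0.0021 -0.0028]
to [ 626.3 -180.9  200. ] tool shift [ 0.4  3.4 67.9]
to [ 626.3 -180.9   65. ] tool shift [  0.   0. 135.]
525 lowest [0.213  0.2148 0.2175]
axis at tcp-20mm rel tcp mm [ 0.2 -1.3] tilt deg xy [0.5 0.5] res 0.0005463222025489586
```

View pics/s2.png

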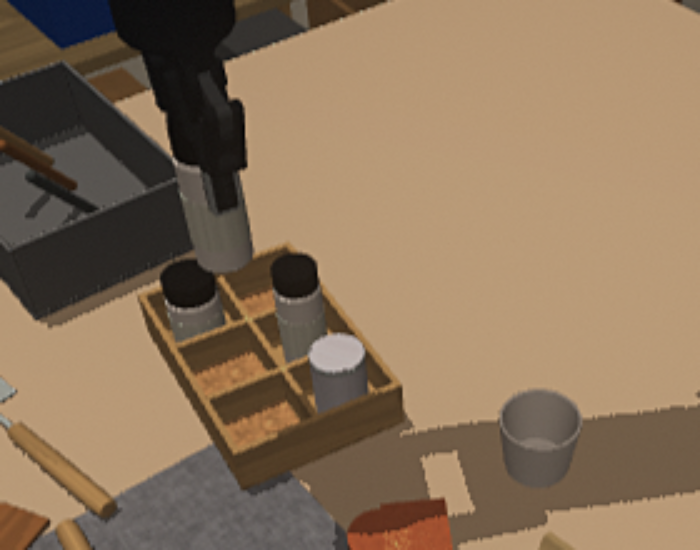

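The held jar hangs upright at (220,215). The target cell, at about (260,425) in this crop, is empty. Shift, then descend.

>>> {"method": "servo_tool", "body": {
  "deltas": "0.2 0.4 4 0 -0.002 -0.002 -0.002; 0.2 0 0 15 0 0 0; 0.2 0 0 25 0 0 0; 0.2 0 0 25 0 0 0; 0.2 0 0 25 0 0 0; 0.2 0 0 15 0 0 0; 0.2 0 0 0 0 0 0; 0.2 0 0 0 0 0 0"
}}

```text
time_s: 8.5
position: [0.6261, -0.1753, 0.1646]
tool_rot: [[-0.99, 0.141, -0.001], [0.141, 0.99, 0.001], [0.001, 0.001, -1.0]]
ft_force: [-0.4, 1.0, -0.8]
grip_width: 0.0434
gripper_force: 41.3
```

```bash
python3 -c "
from plan import *
go([[*cell(1,1),.075],[*cell(1,1),.065]],RC)"
```

```text
t 8.5 pos [ 626.1 -175.3  164.6] w 0.0434 F [-0.4  1.  -0.8] grip 41.3
turn [ 0.0012 -0.0007  0.0033] rows 1 [ 0.0012 -0.0007  0.0033]
to [ 626.3 -180.9   75. ] tool shift [-0.9 -5.5 89.6]
to [ 626.3 -180.9   65. ] tool shift [ 0.  0. 10.]
```

>>> {"method": "servo_tool", "body": {
  "deltas": "0.2 -0.5 -4.3 0 0 0 0; 0.2 0 0 15 0 0 0; 0.2 0 0 20 0 0 0; 0.2 0 0 15 0 0 0; 0.2 0 0 0 0 0 0; 0.2 0 0 0 0 0 0; 0.2 0 0 0 0 0 0"
}}

```text
time_s: 9.08
position: [0.6269, -0.1814, 0.1164]
tool_rot: [[-0.99, 0.143, 0.003], [0.143, 0.99, -0.0], [-0.003, -0.0, -1.0]]
ft_force: [0.1, -0.4, -0.3]
grip_width: 0.0432
gripper_force: 41.3
```

```bash
python3 held.py 1 1 s3.png
```

```text
t 9.08 pos [ 626.9 -181.4  116.4] w 0.0432 F [ 0.1 -0.4 -0.3] grip 41.3
turn [-0.      0.0027  0.0016] rows 1 [-0.      0.0027  0.0016]
to [ 626.3 -180.9  200. ] tool shift [  0.7   0.3 -83.6]
to [ 626.3 -180.9   65. ] tool shift [  0.   0. 135.]
465 lowest [0.0464 0.047  0.0484]
axis at tcp-20mm rel tcp mm [-0.6 -1.8] tilt deg xy [-16.   -9.8] res 0.0032410527207765057
```

>>> {"method": "servo_tool", "body": {
  "deltas": "0.2 0 0 12 0 0 0; 0.2 0 0 14 0 0 0; 0.2 0 0 12 0 0 0; 0.2 0 0 6 0 0 0; 0.2 0 0 2 0 0 0; 0.2 0 0 0 0 0 0; 0.2 0 0 0 0 0 0"
}}

```text
time_s: 9.72
position: [0.6265, -0.1812, 0.0694]
tool_rot: [[-0.99, 0.143, 0.001], [0.143, 0.99, 0.0], [-0.001, 0.0, -1.0]]
ft_force: [0.0, -0.0, -1.8]
grip_width: 0.0431
gripper_force: 41.3
```

>>> {"method": "servo_tool", "body": {
  "deltas": "0.2 0 0 1.5 0 0 0; 0.2 0 0 1 0 0 0; 0.2 0 0 0 0 0 0; 0.2 0 0 0 0 0 0"
}}

```text
time_s: 10.05
position: [0.6261, -0.181, 0.066]
tool_rot: [[-0.99, 0.143, -0.0], [0.143, 0.99, 0.001], [0.0, 0.001, -1.0]]
ft_force: [0.6, 0.5, -2.0]
grip_width: 0.0431
gripper_force: 41.3
```

>>> {"method": "servo_tool", "body": {
  "deltas": "0.2 0 0 0.8 0 0 0; 0.2 0 0 0.7 0 0 0; 0.2 0 0 0 0 0 0; 0.2 0 0 0 0 0 0"
}}

```text
time_s: 10.38
position: [0.6261, -0.181, 0.0643]
tool_rot: [[-0.99, 0.143, -0.0], [0.143, 0.99, 0.001], [0.001, 0.001, -1.0]]
ft_force: [-0.2, 0.1, -1.7]
grip_width: 0.043
gripper_force: 41.4
```

>>> {"method": "servo_tool", "body": {
  "deltas": "0.2 0 0 0.5 0 0 0; 0.2 0 0 0.5 0 0 0; 0.2 0 0 0 0 0 0; 0.2 0 0 0 0 0 0"
}}

```text
time_s: 10.72
position: [0.6263, -0.181, 0.0641]
tool_rot: [[-0.99, 0.143, 0.001], [0.143, 0.99, 0.001], [-0.001, 0.001, -1.0]]
ft_force: [-1.1, 1.8, 4.9]
grip_width: 0.0433
gripper_force: 41.8
```

Contact (force change about 6.6 N). Release and retreat.

>>> {"method": "servo_tool", "body": {
  "deltas": "0.55 0 0 0 0 0 0; 0.6 0 0 0 0 0 0; 0.68 0 0 0 0 0 0; 0.68 0 0 0 0 0 0; 0.68 0 0 0 0 0 0"
}}

```text
time_s: 11.13
position: [0.626, -0.181, 0.0632]
tool_rot: [[-0.99, 0.143, -0.001], [0.143, 0.99, 0.001], [0.001, 0.001, -1.0]]
ft_force: [0.5, -0.3, -0.5]
grip_width: 0.0577
gripper_force: 0.0
```

>>> {"method": "servo_tool", "body": {
  "deltas": "0.68 0 0 -5 0 0 0; 0.68 0 0 -12 0 0 0; 0.68 0 0 -20 0 0 0; 0.68 0 0 -30 0 0 0; 0.68 0 0 -36 0 0 0; 0.68 0 0 -36 0 0 0; 0.68 0 0 -36 0 0 0; 0.68 0 0 -30 0 0 0"
}}

```text
time_s: 11.8
position: [0.626, -0.1811, 0.2718]
tool_rot: [[-0.99, 0.143, 0.002], [0.143, 0.99, -0.0], [-0.002, 0.0, -1.0]]
ft_force: [-0.1, 0.4, 0.2]
grip_width: 0.058
gripper_force: 0.0
```

```bash
python3 - <<'E'
from plan import *
B=BASE['a'];go([B+.22*A,B+.052*A],RR)
p=env.get_image("scene");np.savez("scene.npz",**p);cv2.imwrite("pics/s4.png",p["img"][...,::-1])
p=env.get_image("top");np.savez("top.npz",**p)
w=world(np.load("scene.npz")).reshape(-1,3)
for C in (cell(1,1),):
  m=(np.linalg.norm(w[:,:2]-C,axis=1)<.03)&(w[:,2]>.06)&(w[:,2]<.135);t=w[m];print("placed top",np.percentile(t[:,2],[50,99]),t[t[:,2]>.117].mean(0))
E
sed -i '/^for n in W:/,$d' fit.py; python3 fit.py | grep jar0
```

```text
t 11.8 pos [ 626.  -181.1  271.8] w 0.058 F [-0.1  0.4  0.2] grip 0.0
turn [-0.0607 -0.4315 -0.2733] rows 5 [-0.0121 -0.0863 -0.0547]
to [487.9 328.9 282.6] tool shift [ 57.6 524.  -38.8]
to [558.2 338.5 130.3] tool shift [ -0.   0. 168.]
placed top [0.10575793 0.12437993] [ 0.62780474 -0.1799652   0.12216476]
jar0 scene base [0.5799 0.3415 0.0832] psi 7.7 med|r| 0.0005 1541
jar0 top base [0.5802 0.3436 0.0837] psi 8.8 med|r| 0.0008 377
jar0 both base [0.5799 0.3415 0.0832] psi 7.4 med|r| 0.0006 1918Traceback (most recent call last):
  File "fit.py", line 26, in <module>
    for k,n in enumerate(W): fit([P[j][k]],.08,f"jar{j} {n}")
                             ~~~^^^^^^^^^^^^^^^^^^^^^^^^^^^^^
  File "fit.py", line 15, in fit
    c0=X[X[:,2]>X[:,2].max()-.03].mean(0)
                ~~~~~~~~~~^^
    return umr_maximum(a, axis, None, out, keepdims, initial, where)
ValueError: zero-size array to reduction operation maximum which has no identity
```

View pics/s4.png

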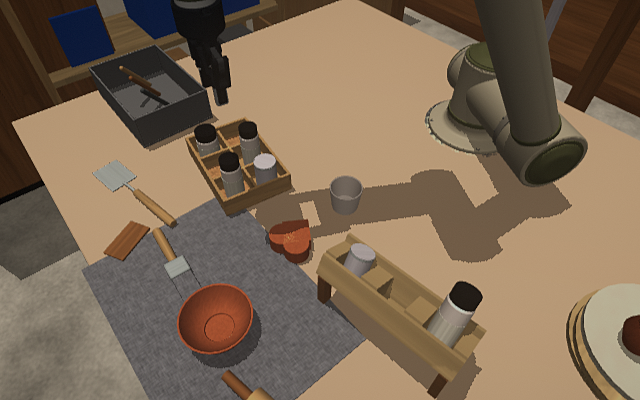

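jar_b stands upright in its cell at (230,172), and jar_a, at (455,318), has not moved. Going for jar_a.

>>> {"method": "servo_tool", "body": {
  "deltas": "0.75 0 0 0 -0.0101 -0.0719 -0.0456; 0.75 0 0 0 -0.0101 -0.0719 -0.0456; 0.75 0 0 0 -0.0101 -0.0719 -0.0456; 0.75 0 0 0 -0.0101 -0.0719 -0.0456; 0.75 0 0 0 -0.0101 -0.0719 -0.0456; 0.75 0 0 0 -0.0101 -0.0719 -0.0456; 0.75 0 0 0 0 0 0"
}}

```text
time_s: 12.48
position: [0.6245, -0.1812, 0.2672]
tool_rot: [[-0.899, -0.134, 0.417], [-0.121, 0.991, 0.059], [-0.421, 0.003, -0.907]]
ft_force: [0.4, -0.8, -0.1]
grip_width: 0.064
gripper_force: 0.0
```

>>> {"method": "servo_tool", "body": {
  "deltas": "0.75 4 36 -2.8 0 0 0; 0.75 4 36 -2.8 0 0 0; 0.75 4 36 -2.8 0 0 0; 0.75 4 36 -2.8 0 0 0; 0.75 4 36 -2.8 0 0 0; 0.75 4 36 -2.8 0 0 0; 0.75 4 36 -2.8 0 0 0; 0.75 4 36 -2.8 0 0 0"
}}

```text
time_s: 13.15
position: [0.5487, 0.1006, 0.2756]
tool_rot: [[-0.9, -0.132, 0.415], [-0.12, 0.991, 0.056], [-0.419, 0.001, -0.908]]
ft_force: [0.6, -0.1, -0.1]
grip_width: 0.0641
gripper_force: 0.0
```

>>> {"method": "servo_tool", "body": {
  "deltas": "0.75 4 36 -2.8 0 0 0; 0.75 4 36 -2.8 0 0 0; 0.75 4 36 -2.8 0 0 0; 0.75 4 36 -2.8 0 0 0; 0.75 4 36 -2.8 0 0 0; 0.75 4 36 -2.8 0 0 0; 0.75 1 20 0 0 0 0; 0.75 0 0 0 0 0 0"
}}

```text
time_s: 13.82
position: [0.4871, 0.3325, 0.2804]
tool_rot: [[-0.899, -0.136, 0.416], [-0.123, 0.991, 0.058], [-0.42, 0.001, -0.908]]
ft_force: [0.0, -0.3, 0.1]
grip_width: 0.0639
gripper_force: 0.0
```

>>> {"method": "servo_tool", "body": {
  "deltas": "0.75 0 0 0 0 0 0; 0.75 0 0 0 0 0 0; 0.75 0 0 0 0 0 0"
}}

```text
time_s: 14.07
position: [0.4886, 0.328, 0.2806]
tool_rot: [[-0.899, -0.132, 0.416], [-0.12, 0.991, 0.056], [-0.42, 0.001, -0.907]]
ft_force: [0.0, -0.7, -0.4]
grip_width: 0.0638
gripper_force: 0.0
```

```bash
python3 -c "
from plan import *
B=BASE['a'];go([B+.2*A,B+.052*A],RR)"
```

```text
t 14.07 pos [488.6 328.  280.6] w 0.0638 F [ 0.  -0.7 -0.4] grip 0.0
turn [ 0.     -0.0026 -0.0019] rows 1 [ 0.     -0.0026 -0.0019]
to [496.2 330.1 264.5] tool shift [-0.3  1.1 17.9]
to [558.2 338.5 130.3] tool shift [  0.   0. 148.]
```

>>> {"method": "servo_tool", "body": {
  "deltas": "0.75 0 0.8 15 0 -0.002 -0.002; 0.75 0 0 22 0 0 0; 0.75 0 0 22 0 0 0; 0.75 0 0 22 0 0 0; 0.75 0 0 22 0 0 0; 0.75 0 0 22 0 0 0; 0.75 0 0 13 0 0 0; 0.75 0 0 0 0 0 0"
}}

```text
time_s: 14.73
position: [0.5461, 0.3363, 0.1528]
tool_rot: [[-0.9, -0.134, 0.415], [-0.122, 0.991, 0.055], [-0.418, -0.001, -0.908]]
ft_force: [-0.9, -0.3, -0.0]
grip_width: 0.0643
gripper_force: 0.0
```

>>> {"method": "servo_tool", "body": {
  "deltas": "0.75 0 0 9 0 0 0; 0.75 0 0 9 0 0 0; 0.75 0 0 9 0 0 0; 0.75 0 0 0 0 0 0; 0.75 0 0 0 0 0 0; 0.75 0 0 0 0 0 0"
}}

```text
time_s: 15.23
position: [0.5571, 0.3394, 0.1315]
tool_rot: [[-0.898, -0.136, 0.419], [-0.123, 0.991, 0.058], [-0.423, 0.001, -0.906]]
ft_force: [0.2, 0.2, 0.2]
grip_width: 0.064
gripper_force: 0.0
```

```bash
python3 -c "
from plan import *
B=BASE['a'];go([B+.052*A],RR)"
```

```text
t 15.23 pos [557.1 339.4 131.5] w 0.064 F [0.2 0.2 0.2] grip 0.0
turn [0.0015 0.0003 0.0017] rows 1 [0.0015 0.0003 0.0017]
to [558.2 338.5 130.3] tool shift [-0.4 -1.   1.5]
```

>>> {"method": "servo_tool", "body": {
  "deltas": "0.75 -0.3 -0.8 0.8 0 0 0; 0.75 0 0 0 0 0 0; 0.4 0 0 0 0 0 0; 0.4 0 0 0 0 0 0; 0.4 0 0 0 0 0 0; 0.4 0 0 0 0 0 0; 0.4 0 0 0 0 0 0; 0.4 0 0 0 0 0 0",
  "newtons": 40
}}

```text
time_s: 15.9
position: [0.5578, 0.3387, 0.1309]
tool_rot: [[-0.898, -0.136, 0.419], [-0.123, 0.991, 0.058], [-0.423, 0.001, -0.906]]
ft_force: [-3.5, -0.9, 5.2]
grip_width: 0.0435
gripper_force: 40.5
```

```bash
python3 -c "
from plan import *
B=BASE['a'];go([B+.052*A],RR)"
```

```text
t 15.9 pos [557.8 338.7 130.9] w 0.0435 F [-3.5 -0.9  5.2] grip 40.5
turn [0.0016 0.0004 0.0017] rows 1 [0.0016 0.0004 0.0017]
to [558.2 338.5 130.3] tool shift [-0.1 -0.3  0.7]
```

>>> {"method": "servo_tool", "body": {
  "deltas": "0.2 0 0 -4 0 0 0; 0.2 0 0 -10 0 0 0; 0.2 0 0 -14 0 0 0; 0.2 0 0 -14 0 0 0; 0.2 0 0 -14 0 0 0; 0.2 0 0 -14 0 0 0; 0.2 0 0 -14 0 0 0; 0.2 0 0 -14 0 0 0"
}}

```text
time_s: 16.57
position: [0.5154, 0.3326, 0.2205]
tool_rot: [[-0.898, -0.136, 0.417], [-0.123, 0.991, 0.058], [-0.421, 0.0, -0.907]]
ft_force: [0.1, 0.0, -2.3]
grip_width: 0.043
gripper_force: 41.4
```

>>> {"method": "servo_tool", "body": {
  "deltas": "0.2 0 0 -14 0 0 0; 0.2 0 0 -14 0 0 0; 0.2 0 0 -10 0 0 0; 0.2 0 0 0 0 0 0; 0.2 0 0 0 0 0 0"
}}

```text
time_s: 16.98
position: [0.5005, 0.3306, 0.2541]
tool_rot: [[-0.898, -0.136, 0.419], [-0.123, 0.991, 0.058], [-0.423, 0.001, -0.906]]
ft_force: [0.5, -0.9, -3.5]
grip_width: 0.0433
gripper_force: 41.4
```

>>> {"method": "servo_tool", "body": {
  "deltas": "0.2 0 0 0 0.0103 0.0727 0.046; 0.2 0 0 0 0.0103 0.0727 0.046; 0.2 0 0 0 0.0103 0.0727 0.046; 0.2 0 0 0 0.0103 0.0727 0.046; 0.2 0 0 0 0.0103 0.0727 0.046; 0.2 0 0 0 0.0103 0.0727 0.046; 0.2 0 0 0 0 0 0; 0.2 0 0 0 0 0 0"
}}

```text
time_s: 17.65
position: [0.5015, 0.3304, 0.2523]
tool_rot: [[-0.99, 0.143, -0.003], [0.143, 0.99, -0.001], [0.003, -0.001, -1.0]]
ft_force: [-0.5, -0.6, -2.0]
grip_width: 0.0429
gripper_force: 41.4
```

```bash
python3 -c "
from plan import *
go([[*cell(-1,-1),.27],[*cell(-1,-1),.065]],RC)"
```

```text
t 17.65 pos [501.5 330.4 252.3] w 0.0429 F [-0.5 -0.6 -2. ] grip 41.4
turn [-0.0014 -0.0029  0.0012] rows 1 [-0.0014 -0.0029  0.0012]
to [ 526.5 -324.1  270. ] tool shift [-119.3 -644.   -17.7]
to [ 526.5 -324.1   65. ] tool shift [  0.   0. 205.]
```

>>> {"method": "servo_tool", "body": {
  "deltas": "0.2 -2.7 -14.6 -0.8 0 -0.002 0; 0.2 -5.4 -29.3 -0.8 0 0 0; 0.2 -5.4 -29.3 -0.8 0 0 0; 0.2 -5.4 -29.3 -0.8 0 0 0; 0.2 -5.4 -29.3 -0.8 0 0 0; 0.2 -5.4 -29.3 -0.8 0 0 0; 0.2 -5.4 -29.3 -0.8 0 0 0; 0.2 -5.4 -29.3 -0.8 0 0 0"
}}

```text
time_s: 18.32
position: [0.5084, 0.1057, 0.2604]
tool_rot: [[-0.99, 0.142, 0.001], [0.142, 0.99, -0.001], [-0.001, -0.001, -1.0]]
ft_force: [0.5, 0.6, -1.8]
grip_width: 0.0432
gripper_force: 41.4
```

>>> {"method": "servo_tool", "body": {
  "deltas": "0.2 -5.4 -29.3 -0.8 0 0 0; 0.2 -5.4 -29.3 -0.8 0 0 0; 0.2 -5.4 -29.3 -0.8 0 0 0; 0.2 -5.4 -29.3 -0.8 0 0 0; 0.2 -5.4 -29.3 -0.8 0 0 0; 0.2 -5.4 -29.3 -0.8 0 0 0; 0.2 -5.4 -29.3 -0.8 0 0 0; 0.2 -5.4 -29.3 -0.8 0 0 0"
}}

```text
time_s: 18.98
position: [0.5174, -0.1321, 0.2669]
tool_rot: [[-0.99, 0.142, 0.0], [0.142, 0.99, -0.002], [-0.0, -0.002, -1.0]]
ft_force: [0.5, 0.4, -1.8]
grip_width: 0.0432
gripper_force: 41.4
```

>>> {"method": "servo_tool", "body": {
  "deltas": "0.2 -5.4 -29.3 -0.8 0 0 0; 0.2 -5.4 -29.3 -0.8 0 0 0; 0.2 -5.4 -29.3 -0.8 0 0 0; 0.2 -5.4 -29.3 -0.8 0 0 0; 0.2 -5.4 -29.3 -0.8 0 0 0; 0.2 -5.4 -29.3 -0.8 0 0 0; 0.2 -2.7 -14.6 0 0 0 0; 0.2 0 0 0 0 0 0"
}}

```text
time_s: 19.65
position: [0.5248, -0.3271, 0.2708]
tool_rot: [[-0.989, 0.146, -0.001], [0.146, 0.989, -0.002], [0.001, -0.002, -1.0]]
ft_force: [0.3, 0.1, -2.4]
grip_width: 0.0429
gripper_force: 41.4
```

>>> {"method": "servo_tool", "body": {
  "deltas": "0.2 0 0 0 0 0 0; 0.2 0 0 0 0 0 0; 0.2 0 0 0 0 0 0; 0.2 0 0 0 0 0 0"
}}

```text
time_s: 19.98
position: [0.526, -0.3231, 0.272]
tool_rot: [[-0.99, 0.142, -0.001], [0.142, 0.99, -0.001], [0.001, -0.001, -1.0]]
ft_force: [-0.7, 0.5, -2.4]
grip_width: 0.0435
gripper_force: 41.4
```

```bash
python3 held.py -1 -1 s5.png
```

```text
t 19.98 pos [ 526.  -323.1  272. ] w 0.0435 F [-0.7  0.5 -2.4] grip 41.4
turn [-0.001  -0.0005  0.0023] rows 1 [-0.001  -0.0005  0.0023]
to [ 526.5 -324.1  200. ] tool shift [-0.7 -0.8 72. ]
to [ 526.5 -324.1   65. ] tool shift [  0.   0. 135.]
448 lowest [0.2197 0.2203 0.2222]
axis at tcp-20mm rel tcp mm [ 1.1 -1.2] tilt deg xy [0.3 0.2] res 0.000736593405619582
```

View pics/s5.png

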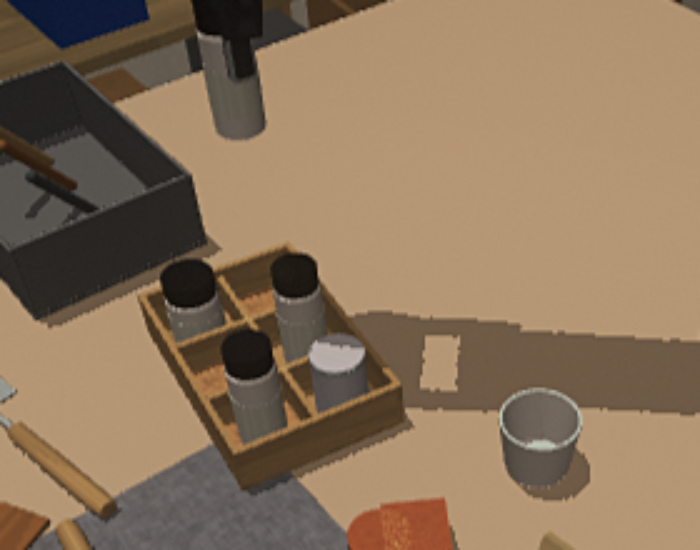

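The second jar hangs upright at (237,90) over the empty far cell, near (262,302). Descending.

>>> {"method": "servo_tool", "body": {
  "deltas": "0.2 -0.5 -0.5 10 0 0 0.002; 0.2 0 0 22 0 0 0; 0.2 0 0 25 0 0 0; 0.2 0 0 25 0 0 0; 0.2 0 0 25 0 0 0; 0.2 0 0 20 0 0 0; 0.2 0 0 13 0 0 0; 0.2 0 0 0 0 0 0"
}}

```text
time_s: 20.7
position: [0.5251, -0.3235, 0.1279]
tool_rot: [[-0.989, 0.145, -0.006], [0.145, 0.989, 0.004], [0.006, 0.003, -1.0]]
ft_force: [-0.3, -0.7, -2.0]
grip_width: 0.0431
gripper_force: 41.4
```

>>> {"method": "servo_tool", "body": {
  "deltas": "0.2 0 0 0 0 0 0; 0.2 0 0 0 0 0 0"
}}

```text
time_s: 20.87
position: [0.5266, -0.325, 0.1325]
tool_rot: [[-0.989, 0.145, 0.0], [0.145, 0.989, -0.002], [-0.0, -0.002, -1.0]]
ft_force: [0.5, -0.9, -2.1]
grip_width: 0.0432
gripper_force: 41.4
```

```bash
python3 -c "
from plan import *
go([[*cell(-1,-1),.069]],RC)"
```

```text
t 20.87 pos [ 526.6 -325.   132.5] w 0.0432 F [ 0.5 -0.9 -2.1] grip 41.4
turn [-0.0015  0.0004 -0.0011] rows 1 [-0.0015  0.0004 -0.0011]
to [ 526.5 -324.1   69. ] tool shift [ 0.2  0.9 63.5]
```

>>> {"method": "servo_tool", "body": {
  "deltas": "0.2 0 0.7 12 0 0 0; 0.2 0 0 16 0 0 0; 0.2 0 0 15 0 0 0; 0.2 0 0 10 0 0 0; 0.2 0 0 6 0 0 0; 0.2 0 0 2.5 0 0 0; 0.2 0 0 0 0 0 0; 0.2 0 0 0 0 0 0"
}}

```text
time_s: 21.53
position: [0.5266, -0.3245, 0.0709]
tool_rot: [[-0.989, 0.146, -0.0], [0.146, 0.989, -0.001], [-0.0, -0.001, -1.0]]
ft_force: [0.2, -0.6, -2.0]
grip_width: 0.043
gripper_force: 41.4
```

>>> {"method": "servo_tool", "body": {
  "deltas": "0.2 0 0 1.2 0 0 0; 0.2 0 0 0.8 0 0 0; 0.2 0 0 0 0 0 0; 0.2 0 0 0 0 0 0; 0.2 0 0 0 0 0 0"
}}

```text
time_s: 21.95
position: [0.5263, -0.3242, 0.0682]
tool_rot: [[-0.989, 0.146, -0.001], [0.146, 0.989, -0.001], [0.001, -0.001, -1.0]]
ft_force: [0.7, 0.7, -1.9]
grip_width: 0.043
gripper_force: 41.4
```

>>> {"method": "servo_tool", "body": {
  "deltas": "0.2 0 0 1.2 0 0 0; 0.2 0 0 1.3 0 0 0; 0.2 0 0 0 0 0 0; 0.2 0 0 0 0 0 0; 0.2 0 0 0 0 0 0"
}}

```text
time_s: 22.37
position: [0.5262, -0.3242, 0.0655]
tool_rot: [[-0.989, 0.146, -0.001], [0.146, 0.989, -0.0], [0.001, -0.001, -1.0]]
ft_force: [-0.7, -0.0, -2.1]
grip_width: 0.0429
gripper_force: 41.4
```

>>> {"method": "servo_tool", "body": {
  "deltas": "0.2 0 0 0.6 0 0 0; 0.2 0 0 0.6 0 0 0; 0.2 0 0 0 0 0 0; 0.2 0 0 0 0 0 0"
}}

```text
time_s: 22.7
position: [0.5262, -0.3242, 0.0643]
tool_rot: [[-0.989, 0.146, -0.001], [0.146, 0.989, -0.0], [0.001, -0.0, -1.0]]
ft_force: [-0.4, -0.1, -2.2]
grip_width: 0.0432
gripper_force: 41.4
```

>>> {"method": "servo_tool", "body": {
  "deltas": "0.2 0 0 0.5 0 0 0; 0.2 0 0 0.5 0 0 0; 0.2 0 0 0 0 0 0; 0.2 0 0 0 0 0 0"
}}

```text
time_s: 23.03
position: [0.5263, -0.3242, 0.0636]
tool_rot: [[-0.989, 0.146, -0.001], [0.146, 0.989, -0.001], [0.001, -0.001, -1.0]]
ft_force: [-0.3, 0.6, 0.5]
grip_width: 0.0432
gripper_force: 41.6
```

Contact is starting; a touch more, then release.

>>> {"method": "servo_tool", "body": {
  "deltas": "0.2 0 0 0.4 0 0 0; 0.2 0 0 0 0 0 0; 0.2 0 0 0 0 0 0; 0.55 0 0 0 0 0 0; 0.6 0 0 0 0 0 0; 0.68 0 0 0 0 0 0; 0.68 0 0 0 0 0 0; 0.68 0 0 0 0 0 0"
}}

```text
time_s: 23.7
position: [0.5262, -0.3242, 0.0628]
tool_rot: [[-0.989, 0.146, -0.001], [0.146, 0.989, -0.0], [0.001, -0.001, -1.0]]
ft_force: [-0.2, -0.7, 0.1]
grip_width: 0.0582
gripper_force: 0.1
```

>>> {"method": "servo_tool", "body": {
  "deltas": "0.68 0 0 -5 0 0 0; 0.68 0 0 -12 0 0 0; 0.68 0 0 -20 0 0 0; 0.68 0 0 -30 0 0 0; 0.68 0 0 -36 0 0 0; 0.68 0 0 -36 0 0 0; 0.68 0 0 -36 0 0 0; 0.68 0 0 -30 0 0 0"
}}

```text
time_s: 24.37
position: [0.5264, -0.324, 0.2713]
tool_rot: [[-0.989, 0.146, 0.001], [0.146, 0.989, -0.002], [-0.001, -0.002, -1.0]]
ft_force: [1.1, -0.0, 0.4]
grip_width: 0.058
gripper_force: 0.0
```

>>> {"method": "servo_tool", "body": {
  "deltas": "0.68 0 0 0 0 0 0; 0.68 0 0 0 0 0 0; 0.68 0 0 0 0 0 0; 0.68 0 0 0 0 0 0"
}}

```text
time_s: 24.7
position: [0.5261, -0.3238, 0.2664]
tool_rot: [[-0.989, 0.146, -0.003], [0.146, 0.989, 0.002], [0.004, 0.001, -1.0]]
ft_force: [-0.2, -0.8, 0.7]
grip_width: 0.0579
gripper_force: 0.0
```

```bash
python3 - <<'E'
from plan import *
p=env.get_image("scene");cv2.imwrite("pics/s6.png",p["img"][...,::-1]);w=world(p).reshape(-1,3)
for C in (cell(1,1),cell(-1,-1)):
  m=(np.linalg.norm(w[:,:2]-C,axis=1)<.03)&(w[:,2]>.06)&(w[:,2]<.14);t=w[m];print(np.percentile(t[:,2],99),t[t[:,2]>.117].mean(0)-[*C,0])
E
```

```text
0.12445216963950086 [0.00146854 0.00126291 0.12214925]
0.12481862150639866 [0.0021302  0.00193648 0.12237628]
```

View pics/s6.png

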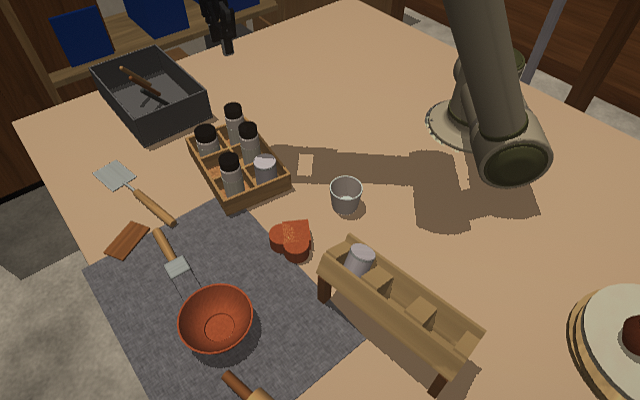

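Both jars stand upright in their cells at (230,172) and (234,122). The tin, tub, heart and stock are where they were, and the gripper is clear.

```bash
python3 -c "
from rig import env
print(env.close_job())"
```

```text
the job is handed in; nothing more can be done
None
```

Both tall jars are upright in separate empty crate cells, set down gently; nothing else in the scene appears to have moved, and the job was handed in at about 25 s of the 62 s allowed.

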